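# Let a tin out of the tin dispenser

## Task

Two wooden dispensers with rocking levers stand on the worktop; one holds a short wide tin lying on its side behind its gate, the other a longer jar. Press down the rubber-topped paddle at the rear end of the lever on the tin's dispenser with the fingertips, keep it down so the gate stays up until the tin has rolled into the catch tray at the front, then let the paddle come back up so the gate shuts again behind it. Press only that paddle: do not touch the gates, the tin or the jar, leave the jar's lever alone, and leave the other things where they stand.

Things in the scene. Friction and masses are not known exactly. Their poses are not given: they have to be found in the camera images.
- tin_dispenser: The tin's dispenser, 80 mm wide, the narrower one, left or right. Fixed, wooden, base 375 mm long; origin on the worktop under the base's middle, own x from catch tray (front, -x) to paddle (rear, +x). Runway falls 8 degrees to the tray, ended by a 56 mm high board at x = -180 mm. Posts at x = +50 mm, 154 mm high, carry the lever's axle at 140 mm. 
- tin_paddle (a point): paddle at the rear end of the tin dispenser's lever: 50 x 50 mm plate, 8 mm thick, ribbed black rubber top. Origin at the centre of the top face, 146 mm above the worktop at rest; x away from the axle, z up. It swings down about the axle, which lies 100 mm before and 6 mm below this origin at rest: at 0.5 rad it is 49 mm lower.
- tin_lever (a joint): rocking lever of the tin dispenser, rad: 0 = gate shut (rest, level lever), grows as the paddle goes down and the gate swings up and forward, stop at 0.6. A weak spring (2 to 5 N at the paddle) brings it back to 0 when let go. The tin fits under the gate from about 0.45 on.
- tin_gate (a point): bottom edge, at mid-width, of the gate of the tin dispenser: an upright steel plate, 5 mm thick, 42 mm high, on a narrow hanger from the lever 110 mm before the axle; this edge is 50 mm above the worktop when shut. It is moved by the lever only. 58 mm wide.
- tin_center (a point): centre of the tin: a food tin of 75 mm diameter, 58 mm long, lying across the runway and resting against the shut gate, centre about 20 mm before the dispenser's origin. When let out it rolls forward by itself in about a second and comes to rest against the tray's front board, centre about 140 mm before the dispenser's origin.
- jar_dispenser: the jar's dispenser (122 mm wide, the wider one), otherwise the same; its origin and axes lie as in the tin's. Not to be worked.
- jar_paddle (a point): paddle at the rear end of the jar dispenser's lever: 50 x 50 mm plate, 8 mm thick, ribbed black rubber top. Origin at the centre of the top face, 146 mm above the worktop at rest; x away from the axle, z up. It swings down about the axle, which lies 100 mm before and 6 mm below this origin at rest: at 0.5 rad it is 49 mm lower.
- jar_lever (a joint): rocking lever of the jar dispenser, rad: 0 = gate shut (rest, level lever), grows as the paddle goes down and the gate swings up and forward, stop at 0.6. A weak spring (2 to 5 N at the paddle) brings it back to 0 when let go.
- jar_gate (a point): bottom edge, at mid-width, of the gate of the jar dispenser: an upright steel plate, 5 mm thick, 42 mm high, on a narrow hanger from the lever 110 mm before the axle; this edge is 50 mm above the worktop when shut. It is moved by the lever only. 100 mm wide.
- jar_center (a point): centre of the jar: a screw-top jar of honey, 65 mm diameter, 100 mm long, lying across the runway of its dispenser behind the gate. To be left alone.
- garlic: bulb of garlic, about 60 mm across and 58 mm high, standing between the dispensers; origin under its middle. Bystander.
- lime_a: lime, 60 x 48 x 48 mm, lying between the dispensers; origin under its middle. Bystander.
- lemon_a: lemon, 78 x 55 x 56 mm, lying to the right; origin under its middle. Bystander.
- mug_bench: patterned mug, 98 mm high, 79 mm diameter, standing to the right; origin on its underside. Bystander.
- tin: the same tin; origin at the centre of one end face. Use the centre point.
- jar: the same jar; origin at the centre of its bottom. Use the centre point.
Things that resemble listed ones, but are neither listed nor needed, are in the scene too. Leave any blue look-alike of the tin alone.

How it is judged (in metres and radians):
On the way, in this order (a step that is already met when the one before it is completed fails the run):
1. the fingers press the tin dispenser's paddle and its gate begins to rise (value of joint tin_lever above 0.15 rad and contact force between the fingers and tin_lever_c4 above 0.3 N), for 0.05 s.
2. the tin has rolled into the catch tray while the paddle is still held down by the fingers (x of tin_center in the frame of tin_dispenser below -0.115 m and value of joint tin_lever above 0.3 rad and contact force between the fingers and tin_lever_c4 above 0.3 N), for 0.2 s.
At the end, for the whole second after the job is handed in: the tin lies at rest in the catch tray of its dispenser (centre 115 to 160 mm before the dispenser's origin, within 20 mm of its middle line, below 75 mm height), and both levers are back within 0.05 rad of shut (x of tin_center in the frame of tin_dispenser between -0.16 and -0.115 m and y of tin_center in the frame of tin_dispenser between -0.02 and 0.02 m and height (world z) of tin_center below 0.075 m and linear speed of tin below 0.03 m/s and value of joint each of tin_lever, jar_lever below 0.05 rad); the robot touches nothing.
It fails at once if the jar dispenser's lever is worked (beyond 0.1 rad), or the jar is moved by more than 20 mm (value of joint jar_lever above 0.1 rad or distance of jar_center from where it was at the start of the episode above 0.02 m).
It fails at once if the robot touches the tin or the jar (contact force between any of the arm, the fingers and tin above 0.5 N or contact force between any of the arm, the fingers and jar above 0.5 N).
It fails at once if the robot touches a gate (contact force between any of the arm, the fingers and tin_lever_c3 above 0.5 N or contact force between any of the arm, the fingers and tin_lever_c5 above 0.5 N or contact force between any of the arm, the fingers and jar_lever_c3 above 0.5 N or contact force between any of the arm, the fingers and jar_lever_c5 above 0.5 N).
It fails at once if the tin is lifted off the runway (height (world z) of tin_center above 0.11 m).
It fails at once if a bystander is moved by more than 30 mm (distance of any of garlic, lime_a, lemon_a, mug_bench from where it was at the start of the episode above 0.03 m).
It also fails if it takes over 35 s, if anything falls off the work surface, if the arm or the gripper's body presses on something with over 40 N, if the wrist force passes 120 N, or if a joint passes its speed limit or range.

## Robot

A 7-joint arm with a two-finger parallel gripper is mounted at the origin on a cart in front of the work surface, level with it; the furniture and walls round the work are solid. World frame = base frame: x ahead of the robot, y to its left, z up, the work surface at z = 0. Lengths are in m, angles in degrees, forces in N, time in s.
With the tool pointing down it reaches from about 0.425 to 0.875 m from the base axis. Payload 4.7 kg.
Tool frame: the origin (TCP) lies at the very end of the fingers, on their centre line; the grasp point (between the pads) lies 19 mm behind it (env.grip_point_offset is the distance from the TCP to the grasp point, in m); z points along the fingers, y is the line along which they close (so a half turn about z gives the same grasp; the last joint's range is limited). The gripper opens to 87 mm and grips with 3 to 60 N. Pads are 19 mm wide; open, the fingers measure 117 mm over their backs; the gripper's body (75 mm by 190 mm) begins 51 mm behind the grasp point.
Start: joints at [74.548, 18.392, -4.016, 83.108, 1.295, 78.541, -3.26], TCP at [0.182, -0.624, 0.223] pointing down, gripper open.
Joint ranges: [-163.93, 163.93], [-17.29, 119.83], [-79.2, 71.16], [3.27, 140.29], [-89.18, 269.18], [5.43, 117.66], [-154.24, 154.24]. Speed limits (degrees/s): [147.25, 147.25, 180, 180, 180, 180, 180].

## Interface

Orientations are given as [roll, pitch, yaw] about the fixed x, y, z axes, in that order (R = Rz(yaw) Ry(pitch) Rx(roll)).
In Python, from cell import env gives the robot as it stands.
- The arm moves only by the tool jog_arm, never from a script. Its argument "motion" is a list of rows, each an object of numbers: "x", "y", "z": the shift along the tool's x, y, z in cm; "ax", "ay", "az": the turn, a rotation vector about the tool's x, y, z in degrees. In form: [{"x": .., "y": .., "z": .., "ax": .., "ay": .., "az": ..}, ...]. A call has exactly 5 rows; each row shifts and turns the commanded pose from where the row before left it, along the tool's axes as they then stand; what a row does not reach is not made up. A row lasts 1/10 s, in which the tool goes at most 50 mm and 8.59 degrees, less where a joint would pass 70% of its speed; a pose out of reach is approached as far as the arm can. A call is refused whole if a number of a shift passes 5 or a number of a turn 8.59, either way. A call with a gripper value outside its range is refused whole. "claw" is the gripper command: -1 is shut, 1 is fully open, values between are in proportion, set as the call begins (left out, the last holds). The fingers move at their own pace and stop on an object; "squeeze" is the grip in N (left out, the last holds). Time passes only in rows, so rows that do not move let the fingers close, or fill a call up. It gives the time, the measured TCP pose, the force, the opening and the grip force at its end, in the units of the state.
- env.get_obs(): the state, without advancing time (a new reading comes with each control period).
- env.read_camera(name): name is "scene" or "top" or "wrist"; returns the picture (384x512x3 uint8, red, green, blue); there is no depth.
- env.camera_params(name): a dict with "fx", "fy", "cx", "cy" (pixels), "extrinsics" (4x4, takes a point from world to camera coordinates). Camera axes: x right, y up, looking along -z (the intrinsics and any distortion apply to the point x, -y, -z); pixel columns grow to the right and rows downward; lengths in m; the calibration is good to about 2 mm. The wrist camera is an equidistant fisheye: a pixel r from the principal point sees the ray r / f radians off the axis. A picture is of the moment at which its call begins: read the wrist's pose just before it. camera_params takes no time and is no camera call; for the wrist camera it gives the pose at the moment of the call.
- env.sign_off(): hands the job in; it is judged then, once.
The state is a dict: "time_s": time; "qpos": joint angles; "joint_velocities": joint speeds; "effort": joint torques, N m; "tool_pos": TCP position; "tool_rot": TCP orientation; "force": force on the tool from outside, world axes, zero at the start; "wrist_torque": the same for the moment, N m; "grip_width": finger opening in m; "grasp_force": force on a finger pad.
Only numpy, scipy, OpenCV 4.12 (cv2) and the standard library are available. Lean on these libraries where they do the work, as an engineer would, in place of code of your own. Each camera call takes 0.05 s, during which the arm holds its last target. There are 200 camera calls.

## Working session

There is one attempt and no reset: what is moved stays moved. The work goes in short steps, Python scripts to look and compute and a tool call to move; the robot and the scene stay as the last step left them, time stands still between calls to the robot, and variables do not carry over. Pictures are saved under pics/ and viewed, at most 10 in all, crops included, and the job is handed in when it is done.

Besides the shell and the picture viewer there is one more tool, called after "Call:" by a JSON object that holds its "fn" and its "kwargs". jog_arm: Moves the arm, as the interface text tells. Its arguments: {"type":"object","properties":{"motion":{"type":"array"},"claw":{"type":"number"},"squeeze":{"type":"number"}},"required":["motion"]}

```bash
mkdir -p pics; python3 - <<'E'
from cell import env
import cv2
for n in("scene","top"):
    cv2.imwrite(f"pics/{n}0.png",env.read_camera(n)[:,:,::-1]); p=env.camera_params(n); print(n,{k:(v if not hasattr(v,'round') else v.round(3)) for k,v in p.items()})
o=env.get_obs(); print({k:o[k] for k in("time_s","tool_pos","tool_rot","force","grip_width")})
E
```

```text
scene {'fx': 486.3064576101711, 'fy': 486.3064576101711, 'cx': 257.7017965982622, 'cy': 181.72747932442488, 'extrinsics': array([[-0.546, -0.838,  0.016,  0.212],
       [ 0.464, -0.286,  0.838, -0.357],
       [-0.698,  0.465,  0.545, -1.189],
       [ 0.   ,  0.   ,  0.   ,  1.   ]])}
top {'fx': 452.7699531940105, 'fy': 452.7699531940105, 'cx': 258.4061850442471, 'cy': 195.89421985664183, 'extrinsics': array([[ 0.03 , -1.   ,  0.002, -0.103],
       [ 0.997,  0.03 ,  0.07 , -0.487],
       [-0.07 ,  0.   ,  0.998, -1.345],
       [ 0.   ,  0.   ,  0.   ,  1.   ]])}
{'time_s': 0.1, 'tool_pos': array([ 0.18183574, -0.62354393,  0.22156295]), 'tool_rot': array([-1.79902388e+02,  4.67136272e-03,  1.62625436e+01]), 'force': array([0.74285104, 0.95952223, 0.1742126 ]), 'grip_width': 0.08686917541683593}
```

View pics/top0.png

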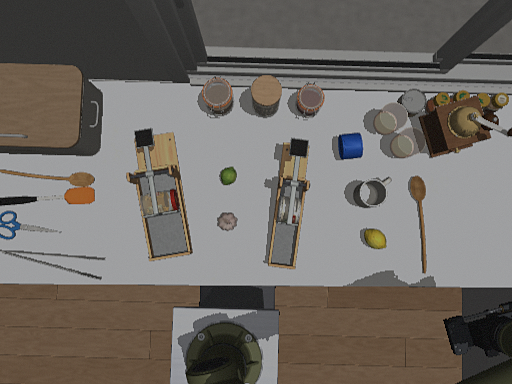

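View pics/scene0.png

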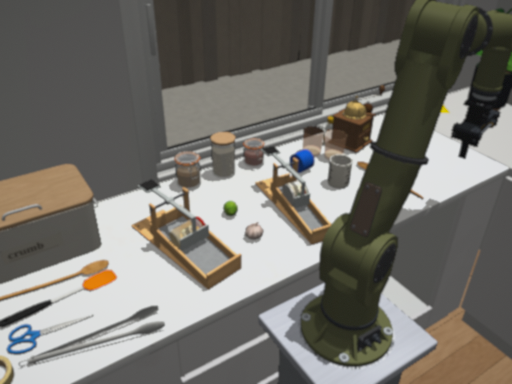

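The top view shows the narrow (tin) dispenser at about column 290, with its tray at (283,250) and its black paddle at (299,147). The jar's is on the left, paddle at (144,137). A blue look-alike tin is at (350,146).

```bash
cat > h.py <<'E'
import numpy as np, cv2
from cell import env
def ray(n,u,v,z):
    p=env.camera_params(n);E=np.array(p["extrinsics"]);R,t=E[:3,:3],E[:3,3]
    d=R.T@np.array([(u-p["cx"])/p["fx"],-(v-p["cy"])/p["fy"],-1]);c=-R.T@t
    return c+d*(z-c[2])/d[2]
def dark(im,x0,y0,x1,y1,th=50):
    m=(im[y0:y1,x0:x1].max(2)<th).astype(np.uint8)
    n,l,s,c=cv2.connectedComponentsWithStats(m);i=1+s[1:,4].argmax()
    return c[i]+[x0,y0],s[i],cv2.minAreaRect(np.argwhere(l==i)[:,::-1].astype(np.float32))
E
python3 - <<'E'
from h import *
for n,b in(("top",(285,132,315,162)),("scene",(258,140,284,160))):
    im=env.read_camera(n);c,s,r=dark(im,*b);print(n,c,s,r,ray(n,*r[0],.146))
im=env.read_camera("top")
cv2.imwrite("pics/crop.png",cv2.resize(im[125:275,255:330,::-1],None,fx=4,fy=4,interpolation=2)) 
E
```

```text
top [298.33333333 147.30980392] [  5   7  18  17 255] ((13.39230728149414, 15.36153793334961), (16.24854850769043, 15.504340171813965), 7.125016689300537) [0.96588954 0.61196222 0.146     ]
scene [269.94594595 149.59459459] [ 7  7 10  6 37] ((11.750000953674316, 9.75), (4.427187919616699, 8.538147926330566), 71.56504821777344) [2.99220976 0.18542282 0.146     ]
```

View pics/crop.png

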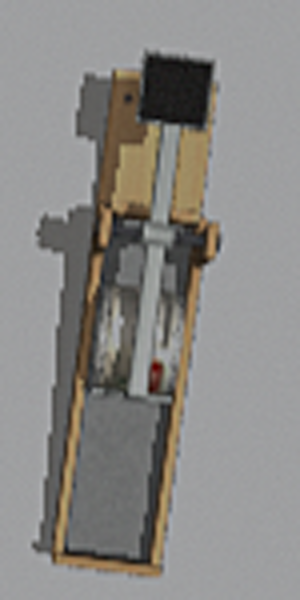

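```bash
python3 - <<'E'
from h import *
P=ray("top",299,147.2,.146);Q=ray("top",290.3,222,.146);d=P-Q
print(P,Q,np.linalg.norm(d),np.degrees(np.arctan2(d[1],d[0])))
A=ray("top",255+60/4,125+560/4,.056);B=ray("top",255+160/4,125+570/4,.056);print(A,B,np.linalg.norm(B-A),np.degrees(np.arctan2((B-A)[0],-(B-A)[1])))
th=np.arctan2(d[1],d[0]);u=np.array([np.cos(th),np.sin(th),0]);print("from tray",(A+B)/2+ (.18+.150)*u)
for n in range(30):
  pass
p=env.camera_params("wrist");print(p)
E
```

```text
[ 0.61787665 -0.19566305  0.146     ] [ 0.41228626 -0.17695746  0.146     ] 0.20643960324881197 -5.198725974725843
[ 0.28772561 -0.12791273  0.056     ] [ 0.28272231 -0.20035449  0.056     ] 0.07261433651325462 -3.950947630296342
from tray [ 0.61386648 -0.19403505  0.056     ]
{'fx': 297.3186396354542, 'fy': 297.3186396354542, 'cx': 251.04869179654682, 'cy': 191.25220424122148, 'extrinsics': array([[ 2.78888610e-01, -9.60323145e-01, -7.74999378e-04,
        -6.49474589e-01],
       [ 9.30791242e-01,  2.70510635e-01, -2.45869192e-01,
         2.98977372e-02],
       [ 2.36323521e-01,  6.78487545e-02,  9.69302708e-01,
        -3.89036070e-01],
       [ 0.00000000e+00,  0.00000000e+00,  0.00000000e+00,
         1.00000000e+00]])}
```

The tin paddle is at about (0.617, -0.195, 0.146), with the lever axis at yaw -5°. I'll shut the fingers, turn to yaw -5.2 while rising, then go over.

Call:
{"fn": "jog_arm", "kwargs": {"motion": [{"z":-0.6,"az":4.3},{"z":-0.6,"az":4.3},{"z":-0.6,"az":4.3},{"z":-0.6,"az":4.3},{"z":-0.6,"az":4.3}], "claw": -1}}

```text
$.motion[0]: bad value
```

Call:
{"fn": "jog_arm", "kwargs": {"motion": [{"x":2.6,"y":-3.1},{"x":2.6,"y":-3.1},{"x":2.6,"y":-3.1},{"x":2.6,"y":-3.1},{"x":2.6,"y":-3.1}]}}

```text
$.motion[0]: bad value
```

Call:
{"fn": "jog_arm", "kwargs": {"motion": [{"x":2.6,"y":-3.1},{"x":2.6,"y":-3.1},{"x":2.6,"y":-3.1},{"x":2.6,"y":-3.1},{"x":2.6,"y":-3.1}]}}

```text
$.motion[0]: bad value
```

All six numbers are needed in each row.

Call:
{"fn": "jog_arm", "kwargs": {"motion": [{"x":0,"y":0,"z":-0.6,"ax":0,"ay":0,"az":4.3},{"x":0,"y":0,"z":-0.6,"ax":0,"ay":0,"az":4.3},{"x":0,"y":0,"z":-0.6,"ax":0,"ay":0,"az":4.3},{"x":0,"y":0,"z":-0.6,"ax":0,"ay":0,"az":4.3},{"x":0,"y":0,"z":-0.6,"ax":0,"ay":0,"az":4.3}], "claw": -1}}

```text
time_s: 0.75
tool_pos: [0.1819, -0.6239, 0.2526]
tool_rot: [-180.0, 0.0, -5.4]
force: [0.2, -0.2, 0.2]
grip_width: 0.0549
grasp_force: 0.0
```

Call:
{"fn": "jog_arm", "kwargs": {"motion": [{"x":2.6,"y":-3.1,"z":0,"ax":0,"ay":0,"az":0},{"x":2.6,"y":-3.1,"z":0,"ax":0,"ay":0,"az":0},{"x":2.6,"y":-3.1,"z":0,"ax":0,"ay":0,"az":0},{"x":2.6,"y":-3.1,"z":0,"ax":0,"ay":0,"az":0},{"x":2.6,"y":-3.1,"z":0,"ax":0,"ay":0,"az":0}]}}

```text
time_s: 1.25
tool_pos: [0.3266, -0.4802, 0.2526]
tool_rot: [180.0, -0.0, -5.2]
force: [-0.2, -0.4, 0.6]
grip_width: 0.0151
grasp_force: 0.0
```

Call:
{"fn": "jog_arm", "kwargs": {"motion": [{"x":2.6,"y":-3.1,"z":0,"ax":0,"ay":0,"az":0},{"x":2.6,"y":-3.1,"z":0,"ax":0,"ay":0,"az":0},{"x":2.6,"y":-3.1,"z":0,"ax":0,"ay":0,"az":0},{"x":2.6,"y":-3.1,"z":0,"ax":0,"ay":0,"az":0},{"x":2.6,"y":-3.1,"z":0,"ax":0,"ay":0,"az":0}]}}

```text
time_s: 1.75
tool_pos: [0.4701, -0.3378, 0.2527]
tool_rot: [180.0, -0.0, -5.2]
force: [-0.0, -0.8, 1.0]
grip_width: 0.0004
grasp_force: 0.0
```

Call:
{"fn": "jog_arm", "kwargs": {"motion": [{"x":2.6,"y":-3.1,"z":0,"ax":0,"ay":0,"az":0},{"x":2.6,"y":-3.1,"z":0,"ax":0,"ay":0,"az":0},{"x":2.6,"y":-3.1,"z":0,"ax":0,"ay":0,"az":0},{"x":2.6,"y":-3.1,"z":0,"ax":0,"ay":0,"az":0},{"x":2.0,"y":-2.5,"z":0,"ax":0,"ay":0,"az":0}]}}

```text
time_s: 2.25
tool_pos: [0.6078, -0.1995, 0.2524]
tool_rot: [-180.0, -0.0, -5.1]
force: [0.7, -0.1, 0.1]
grip_width: 0.0008
grasp_force: 0.0
```

```bash
python3 - <<'E'
from h import *
o=env.get_obs();print(o["tool_pos"],o["tool_rot"])
cv2.imwrite("pics/w1.png",env.read_camera("wrist")[:,:,::-1])
p=env.camera_params("wrist");E=np.array(p["extrinsics"]);f=p["fx"]
for X in([.617,-.195,.146],[.642,-.197,.146],[.615,-.220,.146],[*o["tool_pos"]]):
    c=E[:3,:3]@X+E[:3,3];a=np.arctan2(np.hypot(c[0],c[1]),-c[2]);h=np.hypot(c[0],c[1]);print(X,p["cx"]+f*a*c[0]/h,p["cy"]-f*a*c[1]/h)
E
```

```text
[ 0.60776448 -0.19947322  0.25238956] [-1.79950004e+02 -1.38214384e-02 -5.13180643e+00]
[0.617, -0.195, 0.146] 252.799940437325 183.11373483271484
[0.642, -0.197, 0.146] 252.7240354409881 156.1484958712935
[0.615, -0.22, 0.146] 279.8775243033554 183.06662545131329
[np.float64(0.6077644750689994), np.float64(-0.1994732196138021), np.float64(0.25238956081879144)] 261.74417620468387 237.03081870212733
```

View pics/w1.png

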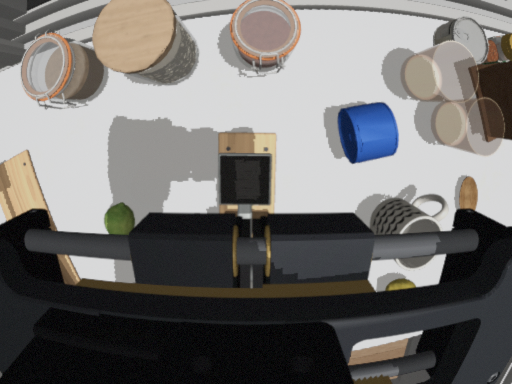

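The wrist view shows the paddle centred at (246,180), about 3 to 6 mm from the estimate. I'll correct a little and descend to just above it.

Call:
{"fn": "jog_arm", "kwargs": {"motion": [{"x":0.5,"y":-0.8,"z":1.5,"ax":0,"ay":0,"az":0},{"x":0,"y":0,"z":2.5,"ax":0,"ay":0,"az":0},{"x":0,"y":0,"z":2.5,"ax":0,"ay":0,"az":0},{"x":0,"y":0,"z":2,"ax":0,"ay":0,"az":0},{"x":0,"y":0,"z":1,"ax":0,"ay":0,"az":0}]}}

```text
time_s: 2.8
tool_pos: [0.6096, -0.1955, 0.1541]
tool_rot: [-180.0, 0.3, -5.3]
force: [-1.0, -1.3, 0.3]
grip_width: 0.0003
grasp_force: 0.0
```

```bash
python3 - <<'E'
from h import *
print(env.get_obs()["tool_pos"],env.get_obs()["force"])
a=env.read_camera("top")[110:190,250:350];b=env.read_camera("scene")[120:200,230:330]
cv2.imwrite("pics/t2.png",cv2.resize(np.hstack([a,b])[:,:,::-1],None,fx=4,fy=4))
E
```

```text
[ 0.60962009 -0.19547888  0.15410332] [-1.03126228 -1.26874381  0.2847993 ]
```

View pics/t2.png

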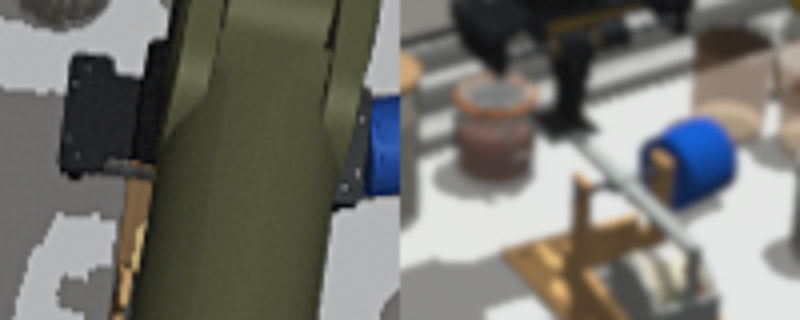

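The fingertips (shut) stand just above the middle of the paddle. Now I'll press.

Call:
{"fn": "jog_arm", "kwargs": {"motion": [{"x":0.1,"y":0,"z":1.1,"ax":0,"ay":0,"az":0},{"x":0.1,"y":0,"z":1.1,"ax":0,"ay":0,"az":0},{"x":0,"y":0,"z":1.2,"ax":0,"ay":0,"az":0},{"x":0,"y":0,"z":1.2,"ax":0,"ay":0,"az":0},{"x":0,"y":0,"z":1.0,"ax":0,"ay":0,"az":0}]}}

```text
time_s: 3.4
tool_pos: [0.6143, -0.1948, 0.1011]
tool_rot: [180.0, -0.1, -5.2]
force: [-0.4, -1.5, 4.9]
grip_width: 0.0001
grasp_force: 2.1
```

Call:
{"fn": "jog_arm", "kwargs": {"motion": [{"x":0,"y":0,"z":0,"ax":0,"ay":0,"az":0},{"x":0,"y":0,"z":0,"ax":0,"ay":0,"az":0},{"x":0,"y":0,"z":0,"ax":0,"ay":0,"az":0},{"x":0,"y":0,"z":0,"ax":0,"ay":0,"az":0},{"x":0,"y":0,"z":0,"ax":0,"ay":0,"az":0}]}}

```text
time_s: 3.9
tool_pos: [0.6148, -0.1948, 0.1022]
tool_rot: [180.0, -0.1, -5.2]
force: [2.6, -0.5, 2.7]
grip_width: 0.0004
grasp_force: 1.8
```

Call:
{"fn": "jog_arm", "kwargs": {"motion": [{"x":0,"y":0,"z":0,"ax":0,"ay":0,"az":0},{"x":0,"y":0,"z":0,"ax":0,"ay":0,"az":0},{"x":0,"y":0,"z":0,"ax":0,"ay":0,"az":0},{"x":0,"y":0,"z":0,"ax":0,"ay":0,"az":0},{"x":0,"y":0,"z":0,"ax":0,"ay":0,"az":0}]}}

```text
time_s: 4.4
tool_pos: [0.6143, -0.1947, 0.1016]
tool_rot: [180.0, -0.0, -5.2]
force: [3.8, -0.3, 1.6]
grip_width: 0.0
grasp_force: 1.8
```

```bash
python3 - <<'E'
from h import *
print(env.get_obs()["tool_pos"],env.get_obs()["force"])
a=env.read_camera("top")[130:280,250:350];b=env.read_camera("scene")[110:260,230:340]
cv2.imwrite("pics/t3.png",cv2.resize(np.hstack([a,b])[:,:,::-1],None,fx=3.5,fy=3.5))
E
```

```text
[ 0.61428462 -0.19468261  0.10160852] [ 3.77810572 -0.32353821  1.62947551]
```

View pics/t3.png

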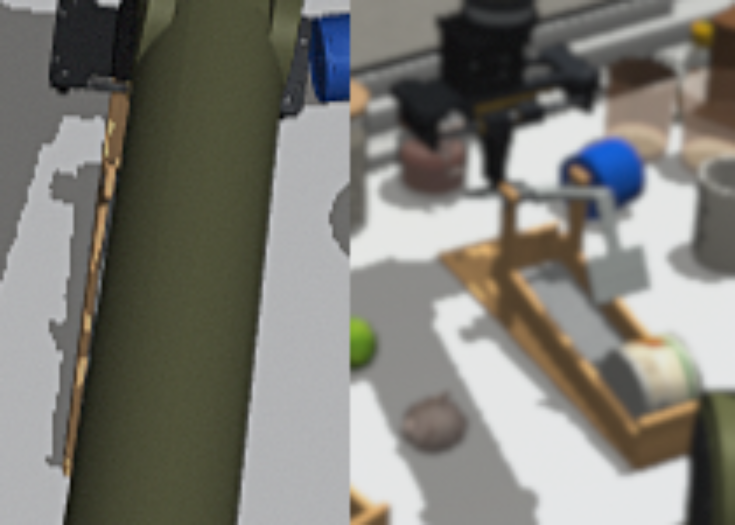

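The gate is up and the tin already lies in the tray against the front board. I'll hold a moment longer, then let the paddle up slowly and back off.

Call:
{"fn": "jog_arm", "kwargs": {"motion": [{"x":0,"y":0,"z":0,"ax":0,"ay":0,"az":0},{"x":0,"y":0,"z":0,"ax":0,"ay":0,"az":0},{"x":0,"y":0,"z":0,"ax":0,"ay":0,"az":0},{"x":0,"y":0,"z":0,"ax":0,"ay":0,"az":0},{"x":0,"y":0,"z":0,"ax":0,"ay":0,"az":0}]}}

```text
time_s: 5.0
tool_pos: [0.614, -0.1946, 0.1015]
tool_rot: [180.0, -0.0, -5.2]
force: [4.3, -0.6, 2.6]
grip_width: 0.0002
grasp_force: 1.8
```

Call:
{"fn": "jog_arm", "kwargs": {"motion": [{"x":0,"y":0,"z":-1,"ax":0,"ay":0,"az":0},{"x":0,"y":0,"z":-1,"ax":0,"ay":0,"az":0},{"x":0,"y":0,"z":-1,"ax":0,"ay":0,"az":0},{"x":0,"y":0,"z":-1,"ax":0,"ay":0,"az":0},{"x":0,"y":0,"z":-1,"ax":0,"ay":0,"az":0}]}}

```text
time_s: 5.5
tool_pos: [0.6132, -0.1946, 0.1523]
tool_rot: [180.0, 0.1, -5.2]
force: [0.2, 0.2, 0.0]
grip_width: 0.0005
grasp_force: 0.0
```

Call:
{"fn": "jog_arm", "kwargs": {"motion": [{"x":0,"y":0,"z":-2,"ax":0,"ay":0,"az":0},{"x":0,"y":0,"z":-2,"ax":0,"ay":0,"az":0},{"x":0,"y":0,"z":-2,"ax":0,"ay":0,"az":0},{"x":0,"y":0,"z":-2,"ax":0,"ay":0,"az":0},{"x":0,"y":0,"z":0,"ax":0,"ay":0,"az":0}]}}

```text
time_s: 6.0
tool_pos: [0.6149, -0.195, 0.2348]
tool_rot: [179.9, -0.2, -5.2]
force: [1.2, 0.8, 0.0]
grip_width: 0.0004
grasp_force: 0.0
```

Call:
{"fn": "jog_arm", "kwargs": {"motion": [{"x":0,"y":0,"z":0,"ax":0,"ay":0,"az":0},{"x":0,"y":0,"z":0,"ax":0,"ay":0,"az":0},{"x":0,"y":0,"z":0,"ax":0,"ay":0,"az":0},{"x":0,"y":0,"z":0,"ax":0,"ay":0,"az":0},{"x":0,"y":0,"z":0,"ax":0,"ay":0,"az":0}]}}

```text
time_s: 6.5
tool_pos: [0.6137, -0.1946, 0.2309]
tool_rot: [-180.0, 0.1, -5.2]
force: [0.1, 0.0, -0.2]
grip_width: 0.0007
grasp_force: 0.0
```

```bash
python3 - <<'E'
from h import *
print(env.get_obs()["tool_pos"],env.get_obs()["force"])
b=env.read_camera("scene")[100:300,120:350]
cv2.imwrite("pics/t4.png",cv2.resize(b[:,:,::-1],None,fx=3,fy=3))
E
```

```text
[ 0.61373542 -0.1946056   0.23091115] [ 0.14486882  0.00269376 -0.15914867]
```

View pics/t4.png

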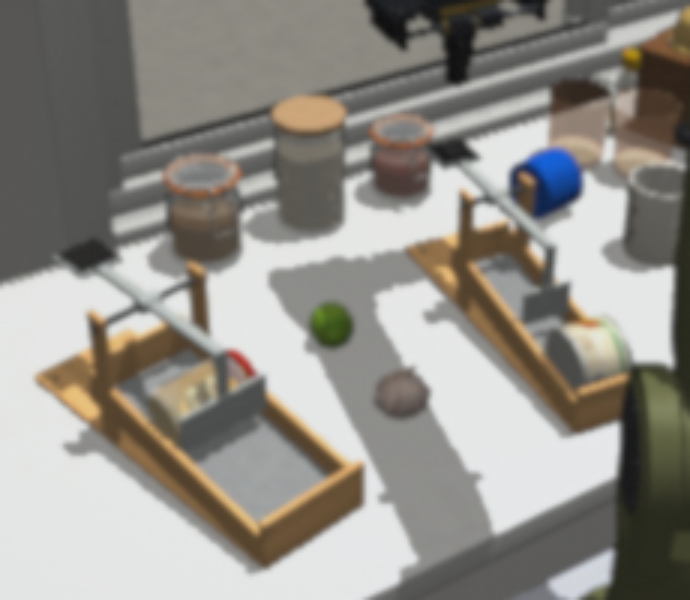

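The tin is in the tray, the gate has shut behind it, the jar's dispenser is unchanged, and the arm is clear.

```bash
python3 -c "
from cell import env
print(env.sign_off())"
```

```text
the job is handed in; nothing more can be done
None
```

The tin rolled into its catch tray while I held the paddle down, the gate closed behind it, nothing else looked disturbed in the final picture, and the job is handed in (at about 6.6 s; no verdict came back).

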